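# Feel for the empty cartridge cavity and seat the new valve cartridge

## Task

Broken noses of old valve cartridges are still stuck deep in two of the three cavities of the aluminium manifold block; the third is empty. Take the probe rod from its stand and feel down the cavities until you have found the one where the rod goes right down to the bottom, then put the rod back in its stand. Then seat the new cartridge fully home in that empty cavity, flange flush on the block, never pressing it or the rod hard against the block, and leave the tape roll, spanner and tape measure where they lie.

Things in the scene. Friction and masses are not known exactly. Their poses are not given: they have to be found in the camera images.
- manifold: fixed aluminium manifold block, 70 x 200 x 80 mm high; origin at the centre of its underside, long side along its y, z up. In its top are three equal round cavities, 30 mm wide and 65 mm deep, chamfered 2 mm at the mouth, in a row along its y, 60 mm apart. Two of them hold a stuck bare-metal nose that fills the bottom of the cavity: the rod then stops 29 to 40 mm below the mouth. In the empty one it goes down the full 65 mm. Which is which changes from start to start.
- cavity_left (a point): centre of the mouth of the cavity at the block's +y end (60 mm from the middle one), level with the block's top, z up
- cavity_middle (a point): centre of the mouth of the middle cavity, level with the block's top, z up
- cavity_right (a point): centre of the mouth of the cavity at the block's -y end (60 mm from the middle one), level with the block's top, z up
- rod_stand: fixed grey plastic stand for the rod, 70 x 70 x 70 mm; origin at the centre of its underside
- stand_mouth (a point): centre of the mouth of the stand's hole (15 mm wide, 60 mm deep, chamfered 2 mm), level with the stand's top, z up
- rod: loose probe rod, 0.12 kg, standing upright in its stand on the bottom of the hole: steel rod 12 mm thick with a chamfered tip, and on its upper end a round black handle 24 mm thick, 50 mm long (110 to 160 mm from the tip); whole length 160 mm. Origin at the centre of the tip, z along the rod towards the handle
- rod_tip (a point): centre of the rod's tip (lower end)
- rod_handle (a point): middle of the rod's handle, on its axis, 135 mm from the tip: grip it here
- cartridge_block: fixed black plastic transport block, 70 x 70 x 32 mm high, with a hole 30 mm wide, 24 mm deep in its top that holds the new cartridge upright; origin at the centre of its underside
- cartridge: loose new valve cartridge, steel, about 0.2 kg, standing upright in the transport block: round shank 27 mm thick and 55 mm long with a 4 mm chamfered foot and sealing rings, above it a flange 42 mm wide and 8 mm thick (55 to 63 mm from the foot), above that a round stem 24 mm thick, 41 mm long (63 to 104 mm from the foot). Origin at the centre of the foot, z up along the axis. Seated home, the flange lies on the block's top and the foot is 55 mm below the mouth
- cartridge_stem (a point): point on the cartridge's axis in its stem, 84 mm above the foot: grip it here
- thread_tape: bystander: flat roll of thread tape, 54 mm across, 16 mm high, lying near the robot; origin at the centre of its underside
- spanner: bystander: steel combination spanner, 211 x 34 x 10 mm, lying beyond the block; origin at the centre of its underside, long side along its y
- tape_measure: bystander: tape measure, 80 x 36 x 62 mm, standing at the far right; origin at the centre of its underside

How it is judged:
By the outcome, as a careful person would: the job done as asked, in the order asked, and still so for the second after the job is handed in, with the robot touching nothing.
It also fails if it takes over 72 s, if anything falls off the work surface, if the arm or the gripper's body presses on something with over 40 N, if the wrist force passes 120 N, or if a joint passes its speed limit or range.

## Robot

A 6-joint arm with a two-finger parallel gripper is mounted at the origin on a cart in front of the work surface, level with it; the furniture and walls round the work are solid. World frame = base frame: x ahead of the robot, y to its left, z up, the work surface at z = 0. Lengths are in m, angles in degrees, forces in N, time in s.
With the tool pointing down it reaches from about 0.275 to 0.85 m from the base axis. Payload 5.2 kg.
Tool frame: the origin (TCP) lies at the very end of the fingers, on their centre line; the grasp point (between the pads) lies 19 mm behind it (arm.pinch_z is the distance from the TCP to the grasp point, in m); y points along the fingers, x is the direction in which the jaws open and shut, and the axes are right-handed (so a half turn about y gives the same grasp; the last joint's range is limited). The gripper opens to 85 mm and grips with 20 to 120 N. Pads are 22 mm wide; open, the fingers measure 114 mm over their backs; the gripper's body (76 mm by 85 mm) begins 54 mm behind the grasp point. The pads swing forward as they close: fully open they stand 13 mm farther back than shut.
Start: joints at [54.099, 14.817, 87.949, -0, 77.235, -11.62], TCP at [0.226, 0.501, 0.196] pointing down, gripper open.
Joint ranges: [-179.93, 179.93], [-52.35, 119.4], [10.71, 147.94], [-69.91, 249.91], [12.55, 155.21], [-178.61, 178.61]. Speed limits (degrees/s): [147.25, 147.25, 180, 180, 180, 180].

## Interface

Orientations are given as [roll, pitch, yaw] about the fixed x, y, z axes, in that order (R = Rz(yaw) Ry(pitch) Rx(roll)).
In Python, from workcell import arm, vision gives the robot as it stands.
- The arm moves only by the tool move_arm, never from a script. Its argument "deltas" is a list of rows, each a list of 5 numbers: the shift along the world's x, y, z in cm, then the turn about the world's z in rad, then the closure in counts, from 0 (fully open) to 255 (shut). A call has exactly 5 rows; each row shifts and turns the pose as measured when the row begins; what a row does not reach is not made up. A row lasts 1/10 s, in which the tool goes at most 50 mm and 8.59 degrees, less where a joint would pass 70% of its speed; a pose out of reach is approached as far as the arm can. A call is refused whole if a number of a shift passes 5 or a number of a turn 0.15, either way. A call with a gripper value outside its range is refused whole. The fingers move at their own pace and stop on an object; "force" is the grip in N (left out, the last holds). Time passes only in rows, so rows that do not move let the fingers close, or fill a call up. It gives the time, the measured TCP pose, the force and the opening at its end, in the units of the state.
- arm.get_state(): the state, without advancing time (a new reading comes with each control period).
- vision.read_camera(name): name is "scene" or "top" or "wrist"; returns a dict with "color" (420x560x3 uint8, blue, green, red), "intrinsics" (3x3 intrinsics, pixels), "R" (3x3) and "t" (3): a world point X has camera coordinates R X + t. Camera axes: x right, y down, z forward; pixel columns grow to the right and rows downward; lengths in m; the calibration is good to about 2 mm. A picture is of the moment at which its call begins. There is no depth.
- arm.sign_off(): hands the job in, once; it reports no verdict.
The state is a dict: "time": time; "joints": joint angles; "joint_vel": joint speeds; "joint_torque": joint torques, N m; "tcp_pos": TCP position; "orientation": TCP orientation; "ft_force": force on the tool from outside, world axes, zero at the start; "torque": the same for the moment, N m; "width": finger opening in m.
Only numpy, scipy, OpenCV 4.12 (cv2) and the standard library are available. Lean on these libraries where they do the work, as an engineer would, in place of code of your own. Each camera call takes 0.05 s, during which the arm holds its last target. There are 200 camera calls.

## Working session

There is one attempt and no reset: what is moved stays moved. The work goes in short steps, Python scripts to look and compute and a tool call to move; the robot and the scene stay as the last step left them, time stands still between calls to the robot, and variables do not carry over. Pictures are saved under pics/ and viewed, about 8 in all and at most 12, crops included, and the job is handed in when it is done.

Besides the shell and the picture viewer there is one more tool, called after "Request:" as name(argument=value, ...), one argument or row to a line, values as JSON. move_arm: Moves the arm, as the interface text tells. Its arguments: {"type":"object","properties":{"deltas":{"type":"array","items":{"type":"array","items":{"type":"number"}}},"force":{"type":"number"}},"required":["deltas"]}

```bash
ls; mkdir -p pics
python3 - <<'E'
from workcell import arm, vision
import cv2
for n in("scene","top"):
    c=vision.read_camera(n); cv2.imwrite(f"pics/{n}0.png",c["color"]); print(n,c["intrinsics"].round(1).tolist(),c["R"].round(3).tolist(),c["t"].round(3).tolist())
s=arm.get_state(); print(s["time"],s["tcp_pos"],s["orientation"],s["ft_force"],s["width"],arm.pinch_z)
E
```

```text
pics
scene [[389.6, 0.0, 280.7], [0.0, 389.6, 201.9], [0.0, 0.0, 1.0]] [[-0.452, -0.892, -0.014], [-0.495, 0.264, -0.828], [0.742, -0.367, -0.561]] [0.205, 0.367, 0.496]
top [[467.4, 0.0, 285.8], [0.0, 467.4, 201.5], [0.0, 0.0, 1.0]] [[0.028, -1.0, 0.012], [-0.997, -0.029, -0.073], [0.073, -0.01, -0.997]] [-0.075, 0.531, 1.167]
0.1 [0.2258242  0.50093462 0.19545432] [-89.97991453   0.09272611  65.71992873] [-0.47610439  0.61073698  0.34405209] 0.08552234380232618 0.0187
```

View pics/top0.png

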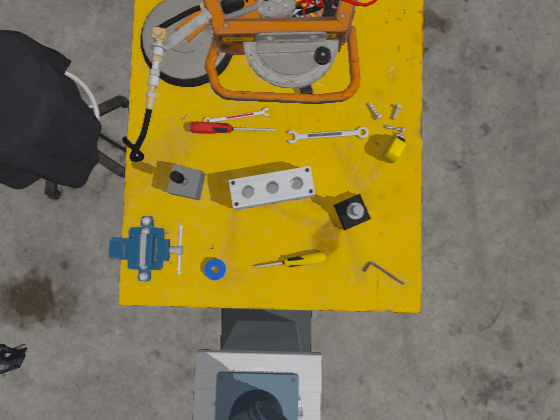

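View pics/scene0.png

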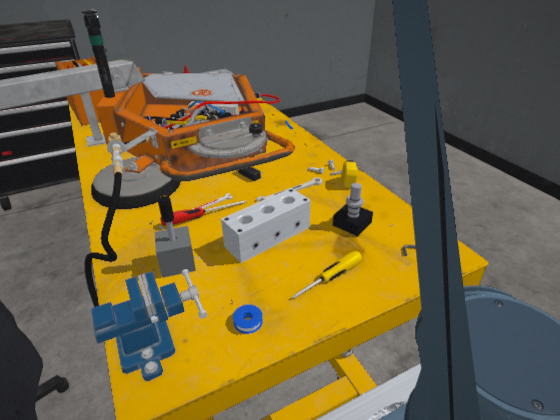

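```bash
cat > h.py <<'E'
import numpy as np, cv2
from workcell import arm, vision
def ray(c,u,v,z):
    R,t=np.array(c["R"]),np.array(c["t"]); d=R.T@np.linalg.inv(c["intrinsics"])@[u,v,1]; o=-R.T@t
    return o+d*(z-o[2])/d[2]
def px(c,p):
    q=c["intrinsics"]@(c["R"]@np.array(p)+c["t"]); return (q[:2]/q[2]).round(1)
E
python3 - <<'E'
from h import *
c=vision.read_camera("top")
im=c["color"][155:235,155:379]; cv2.imwrite("pics/topc.png",cv2.resize(im,None,fx=3.5,fy=3.5,interpolation=cv2.INTER_CUBIC))
for n,u,v,z in [("L",247,191,.08),("M",272,187,.08),("R",297,183.5,.08),("handletop",177,177,.17),("stem top",355,212,.008+.104)]: print(n,ray(c,u,v,z).round(4))
E
```

```text
L [0.551  0.0353 0.08  ]
M [ 0.5625 -0.0247  0.08  ]
R [ 0.5728 -0.0848  0.08  ]
handletop [0.5692 0.185  0.17  ]
stem top [ 0.5061 -0.2214  0.112 ]
```

View pics/topc.png

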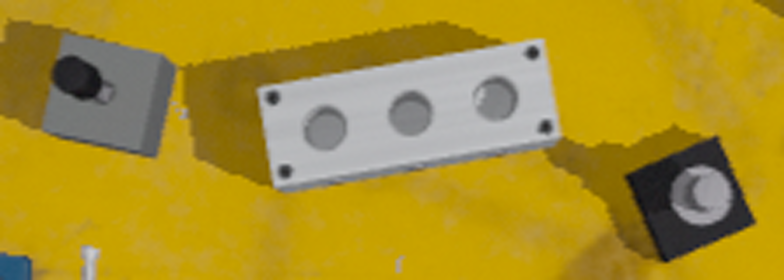

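Cavity mouths are at about (248,192), (272,187) and (296,183) in the top image, the handle top at about (175,176) and the stem top at about (358,210). I'll approach the rod high up.

Request:
move_arm(
  deltas=[
    [2.5, -2.5, 2.5, 0, 0],
    [3, -3, 2.5, 0, 0],
    [3, -3, 2.5, 0, 0],
    [3.3, -3.1, 2, 0, 0],
    [3.3, -3.1, 1.5, 0, 0],
  ],
  force=40,
)

```text
time: 0.65
tcp_pos: [0.374, 0.3503, 0.3043]
orientation: [-89.7, 0.6, 66.4]
ft_force: [0.2, 0.3, -0.3]
width: 0.0854
```

Request:
move_arm(
  deltas=[
    [3.4, -3.3, 0, 0, 0],
    [3.4, -3.3, 0, 0, 0],
    [3.4, -3.3, 0, 0, 0],
    [3, -2.5, 0, 0, 0],
    [0, 0, 0, 0, 0],
  ],
)

```text
time: 1.15
tcp_pos: [0.5147, 0.2165, 0.3062]
orientation: [-89.9, 0.4, 66.1]
ft_force: [0.5, -0.3, 0.7]
width: 0.0854
```

Run:
```python
from h import *
s=arm.get_state(); print(s["time"],s["tcp_pos"],s["orientation"],s["joints"])
c=vision.read_camera("wrist"); cv2.imwrite("pics/w1.png",c["color"])
print(-c["R"].T@c["t"],c["intrinsics"][0])
d=vision.read_camera("top")
for n,u,v,z in [("L",247.9,191.6,.08),("M",272.1,187.3,.08),("R",296.4,182.7,.08),("handletop",175.5,176.5,.17),("stem top",358.4,209.9,.008+.104)]:
  p=ray(d,u,v,z);print(n,p.round(4),px(c,p))
```

```text
1.15 [0.51470376 0.21649206 0.3061561 ] [-89.94515314   0.4455398   66.05397666] [ 11.60220395  13.2161924   74.94487573  -0.33084497  92.14255628
 -54.46305244]
[0.45404907 0.24474175 0.48419258] [318.09176808   0.         279.61426503]
L [0.5497 0.0331 0.08  ] [168.9 253.6]
M [ 0.5618 -0.0249  0.08  ] [136.9 276.5]
R [ 0.5747 -0.0833  0.08  ] [106.2 298.9]
handletop [0.5703 0.1883 0.17  ] [277.5 249.1]
stem top [ 0.5112 -0.2293  0.112 ] [-24.9 312. ]
```

View pics/w1.png

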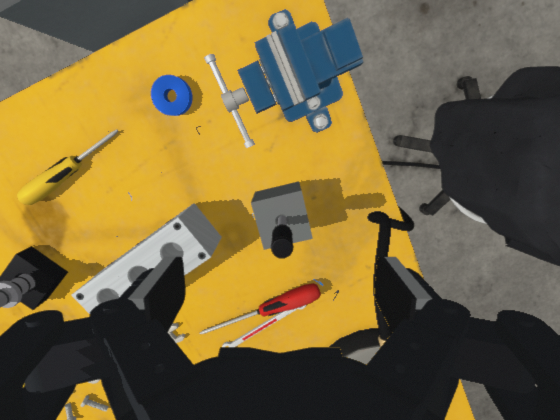

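The handle top shows at about (282,244) in the wrist view, within 5 px of the projected top-camera estimate. Cavities are close to their predictions too, L at about (172,252) and M at about (140,275). Checking subpixel positions.

Run:
```python
from h import *
c=vision.read_camera("wrist")
for n,u,v,z in [("handletop",282,244,.17),("L",172,252,.08),("M",140,275,.08)]: print(n,ray(c,u,v,z).round(4))
g=c["color"][180:310,70:330]; cv2.imwrite("pics/w1c.png",cv2.resize(g,None,fx=3,fy=3,interpolation=cv2.INTER_CUBIC))
```

```text
handletop [0.564  0.1983 0.17  ]
L [0.5466 0.0415 0.08  ]
M [ 0.559  -0.0163  0.08  ]
```

View pics/w1c.png

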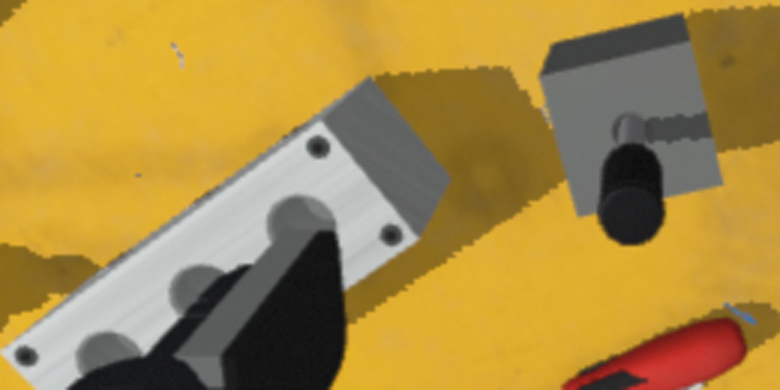

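Run:
```python
from h import *
c=vision.read_camera("wrist")
for n,u,v,z in [("handletop",280.7,251.7,.17),("mouth",280,222.7,.07),("L",170,254.3,.08),("M",136.7,277.7,.08)]: print(n,ray(c,u,v,z).round(4))
print(px(vision.read_camera("top"),ray(c,280.7,251.7,.17)))
```

```text
handletop [0.571  0.1945 0.17  ]
mouth [0.5698 0.1938 0.07  ]
L [0.5482 0.0383 0.08  ]
M [ 0.5606 -0.0217  0.08  ]
[172.7 176.1]
```

Request:
move_arm(
  deltas=[
    [2.8, -1.3, 0, 0, 0],
    [2.7, -1.2, 0, 0, 0],
    [0, 0, -3, 0, 0],
    [0, 0, -4, 0, 0],
    [0, 0, -3, 0, 0],
  ],
)

```text
time: 1.9
tcp_pos: [0.5657, 0.204, 0.213]
orientation: [-90.6, -0.2, 67.2]
ft_force: [-0.4, -0.2, 0.1]
width: 0.0857
```

Run:
```python
from h import *
c=vision.read_camera("wrist"); cv2.imwrite("pics/w2.png",c["color"])
s=arm.get_state(); print(s["tcp_pos"],s["orientation"]); print(px(c,s["tcp_pos"]),px(c,[.57,.191,.17]),px(c,[.571,.1945,.17]))
```

```text
[0.56273148 0.20379947 0.20775954] [-9.01897557e+01  2.84828046e-02  6.71974208e+01]
[277.4 232.1] [265.3 229.4] [270.2 228.9]
```

View pics/w2.png

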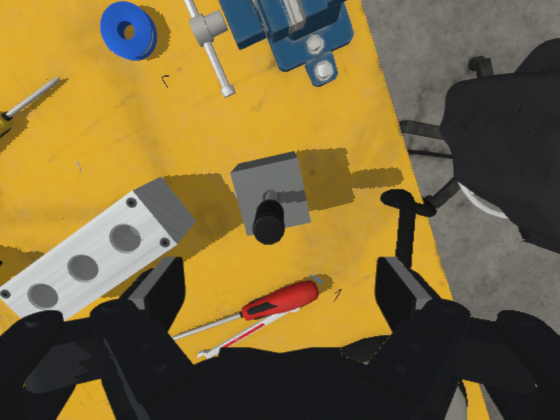

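Handle top shows at (269,228), giving about (0.571, 0.193). Cavities are at (125,238), (82,268) and (42,297).

Request:
move_arm(
  deltas=[
    [0.8, -1.1, 0, 0, 0],
    [0, 0, 0, 0, 0],
    [0, 0, -2.5, 0, 0],
    [0, 0, -2, 0, 0],
    [0, 0, 0, 0, 0],
  ],
)

```text
time: 2.45
tcp_pos: [0.5734, 0.1954, 0.1695]
orientation: [-90.7, -0.3, 67.5]
ft_force: [0.4, -1.2, 0.2]
width: 0.0854
```

Run:
```python
from h import *
c=vision.read_camera("wrist")
for n,u,v in [("L",125,238),("M",82,268),("R",42,297)]: pass
s=arm.get_state(); print(s["tcp_pos"],s["orientation"],s["ft_force"])
```

```text
[0.57434549 0.19552888 0.17120216] [-90.80741356  -0.35300763  67.49559376] [-0.0184501   0.83435919  1.10074798]
```

Request:
move_arm(
  deltas=[
    [-0.3, -0.2, -2.3, 0, 0],
    [0, 0, -2.2, 0, 0],
    [0, 0, 0, 0, 0],
    [0, 0, 0, 0, 0],
    [0, 0, 0, 0, 0],
  ],
)

```text
time: 3.0
tcp_pos: [0.5785, 0.195, 0.1381]
orientation: [-91.7, -0.9, 67.5]
ft_force: [-0.1, -1.3, -0.3]
width: 0.0852
```

Run:
```python
from h import *
for i in range(3):
  c=vision.read_camera("wrist");s=arm.get_state(); print(s["tcp_pos"],s["orientation"],s["ft_force"])
cv2.imwrite("pics/w3.png",c["color"])
```

```text
[0.57897112 0.19510447 0.13854844] [-91.78950294  -0.94983222  67.54848549] [ 0.03152764 -0.63356964  0.37596785]
[0.57875616 0.19503871 0.13817843] [-91.77011321  -0.93537181  67.54653881] [-0.74998113  0.29465109 -0.05640724]
[0.57838537 0.19497186 0.13766659] [-91.72614221  -0.90977555  67.54482509] [-0.29531372  0.01408143  0.5060728 ]
```

View pics/w3.png

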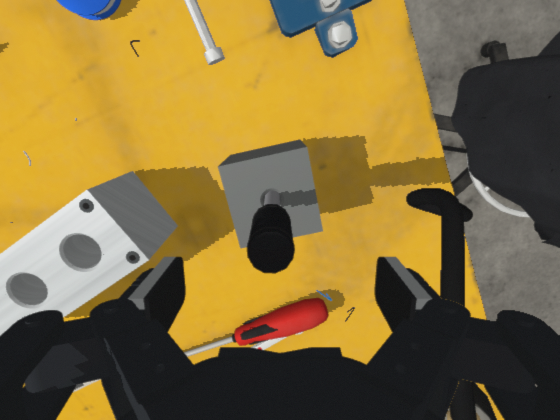

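Handle top shows at about (271,240), between the pads (183 to 378). The tool has tilted about 2° from fast descent, so I'll try moving up to see if that undoes it.

Request:
move_arm(
  deltas=[
    [-0.3, 0, 2.5, 0, 0],
    [0, 0, 2.5, 0, 0],
    [0, 0, 0, 0, 0],
    [0, 0, 0, 0, 0],
    [0, 0, 0, 0, 0],
  ],
)

```text
time: 3.65
tcp_pos: [0.575, 0.1949, 0.1898]
orientation: [-91.7, -0.9, 67.5]
ft_force: [0.6, -0.5, -0.5]
width: 0.0856
```

Request:
move_arm(
  deltas=[
    [0, 0, -0.7, 0, 0],
    [0, 0, -0.7, 0, 0],
    [0, 0, -0.7, 0, 0],
    [0, 0, -0.7, 0, 0],
    [0, 0, -0.7, 0, 0],
  ],
)

```text
time: 4.15
tcp_pos: [0.5732, 0.1946, 0.1487]
orientation: [-91.5, -0.8, 67.5]
ft_force: [-0.2, 1.0, -1.0]
width: 0.0853
```

Request:
move_arm(
  deltas=[
    [-0.15, -0.1, -0.6, 0, 0],
    [-0.1, -0.1, -0.6, 0, 0],
    [0, 0, -0.6, 0, 0],
    [0, 0, -0.3, 0, 0],
    [0, 0, 0, 0, 0],
  ],
)

```text
time: 4.65
tcp_pos: [0.5693, 0.1922, 0.1237]
orientation: [-91.3, -0.7, 67.5]
ft_force: [-0.6, -0.2, 0.7]
width: 0.0848
```

Request:
move_arm(
  deltas=[
    [0, 0, 0, 0, 100],
    [0, 0, 0, 0, 200],
    [0, 0, 0, 0, 255],
    [0, 0, 0, 0, 255],
    [0, 0, 0, 0, 255],
  ],
)

```text
time: 5.15
tcp_pos: [0.5705, 0.1924, 0.1253]
orientation: [-91.5, -0.7, 67.5]
ft_force: [0.5, 0.4, -0.5]
width: 0.0218
```

Request:
move_arm(
  deltas=[
    [0, 0, 0, 0, 255],
    [0, 0, 0, 0, 255],
    [0, 0, 0, 0, 255],
    [0, 0, 0, 0, 255],
    [0, 0, 0, 0, 255],
  ],
)

```text
time: 5.65
tcp_pos: [0.5704, 0.1924, 0.1252]
orientation: [-91.4, -0.7, 67.5]
ft_force: [0.7, -0.1, 0.1]
width: 0.0216
```

Request:
move_arm(
  deltas=[
    [0, 0, 0.6, 0, 255],
    [0, 0, 1, 0, 255],
    [0, 0, 1, 0, 255],
    [0, 0, 1, 0, 255],
    [0, 0, 1, 0, 255],
  ],
)

```text
time: 6.15
tcp_pos: [0.5692, 0.1923, 0.1736]
orientation: [-91.3, -0.7, 67.5]
ft_force: [-0.3, -0.4, -1.3]
width: 0.0216
```

Request:
move_arm(
  deltas=[
    [0, 0, 1, 0, 255],
    [0, 0, 1.2, 0, 255],
    [0, 0, 1.2, 0, 255],
    [0, 0, 1, 0, 255],
    [0, 0, 0.5, 0, 255],
  ],
)

```text
time: 6.65
tcp_pos: [0.5701, 0.1924, 0.2295]
orientation: [-91.5, -0.8, 67.5]
ft_force: [0.0, 0.4, -1.4]
width: 0.0221
```

Run:
```python
from h import *
c=vision.read_camera("wrist");s=arm.get_state(); print(s["tcp_pos"],s["orientation"],s["ft_force"],s["width"])
cv2.imwrite("pics/w4.png",c["color"])
```

```text
[0.57050008 0.19245176 0.23017919] [-91.55977244  -0.81046522  67.5367886 ] [0.65330801 0.1004048  0.82915481] 0.02189040830280512
```

View pics/w4.png

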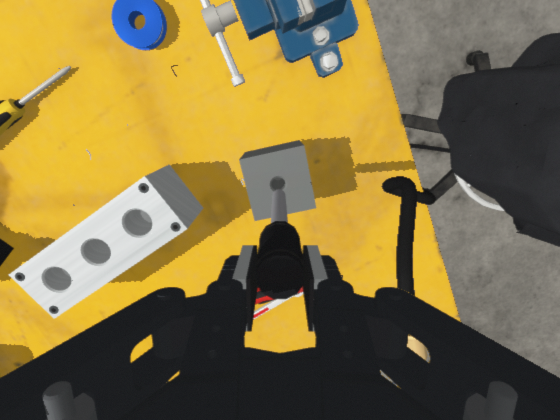

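Rod is held upright. Stand mouth shows at (277,183), cavities at (137,222), (95,250) and (57,279).

Run:
```python
from h import *
c=vision.read_camera("wrist")
for n,u,v,z in [("S",277,183,.07),("L",137,222,.08),("M",95,250,.08),("R",57,279,.08)]: print(n,ray(c,u,v,z).round(4))
```

```text
S [0.5705 0.192  0.07  ]
L [0.5501 0.0371 0.08  ]
M [ 0.5609 -0.0217  0.08  ]
R [ 0.5751 -0.0801  0.08  ]
```

Request:
move_arm(
  deltas=[
    [-0.4, -2.5, 0.2, 0, 255],
    [-0.5, -3.5, 0, 0, 255],
    [-0.5, -3.5, 0, 0, 255],
    [-0.5, -3.5, 0, 0, 255],
    [-0.2, -2, 0, 0, 255],
  ],
)

```text
time: 7.25
tcp_pos: [0.5463, 0.0414, 0.2276]
orientation: [-91.2, -0.7, 67.9]
ft_force: [1.1, -0.2, -1.4]
width: 0.0217
```

Request:
move_arm(
  deltas=[
    [0, -0.3, 0, 0, 255],
    [0, 0, 0, 0, 255],
    [0, 0, 0, 0, 255],
    [0, 0, 0, 0, 255],
    [0, 0, 0, 0, 255],
  ],
)

```text
time: 7.75
tcp_pos: [0.5453, 0.0383, 0.2257]
orientation: [-91.0, -0.7, 67.8]
ft_force: [0.5, -0.4, -1.6]
width: 0.0218
```

Request:
move_arm(
  deltas=[
    [0.4, -0.1, -0.5, 0, 255],
    [0, 0, -0.8, 0, 255],
    [0, 0, -0.8, 0, 255],
    [0, 0, -0.8, 0, 255],
    [0, 0, -0.6, 0, 255],
  ],
)

```text
time: 8.25
tcp_pos: [0.5499, 0.0393, 0.1879]
orientation: [-91.0, -0.7, 68.0]
ft_force: [-0.0, -0.6, -1.2]
width: 0.022
```

Request:
move_arm(
  deltas=[
    [0, 0, -0.6, 0, 255],
    [0, 0, -0.6, 0, 255],
    [0, 0, -0.5, 0, 255],
    [0, 0, -0.3, 0, 255],
    [0, 0, -0.2, 0, 255],
  ],
)

```text
time: 8.75
tcp_pos: [0.5491, 0.0391, 0.1626]
orientation: [-90.9, -0.7, 67.9]
ft_force: [0.5, 0.5, -0.9]
width: 0.022
```

Request:
move_arm(
  deltas=[
    [0, -0.1, -0.3, 0, 255],
    [0, 0, -0.25, 0, 255],
    [0, 0, -0.25, 0, 255],
    [0, 0, -0.25, 0, 255],
    [0, 0, -0.25, 0, 255],
  ],
)

```text
time: 9.25
tcp_pos: [0.5544, 0.0368, 0.1549]
orientation: [-91.7, -0.9, 68.0]
ft_force: [-1.0, -1.5, 9.4]
width: 0.0218
```

Contact about 40 mm down, so L holds a nose. On to the middle one.

Request:
move_arm(
  deltas=[
    [-0.3, 0, 0.5, 0, 255],
    [-0.2, 0, 1.5, 0, 255],
    [0, 0, 2, 0, 255],
    [0, 0, 2, 0, 255],
    [0, 0, 1, 0, 255],
  ],
)

```text
time: 9.75
tcp_pos: [0.5472, 0.037, 0.2265]
orientation: [-91.5, -0.8, 67.9]
ft_force: [0.7, 0.2, -0.8]
width: 0.0219
```

Request:
move_arm(
  deltas=[
    [0, 0, 0, 0, 255],
    [0.4, -1.8, 0, 0, 255],
    [0.4, -2, 0, 0, 255],
    [0.3, -1.8, 0, 0, 255],
    [0, 0, 0, 0, 255],
  ],
)

```text
time: 10.25
tcp_pos: [0.5573, -0.0194, 0.2246]
orientation: [-91.4, -0.8, 68.1]
ft_force: [0.1, 0.4, -1.1]
width: 0.0216
```

Request:
move_arm(
  deltas=[
    [0.4, -0.2, -0.5, 0, 255],
    [0, 0, -0.8, 0, 255],
    [0, 0, -0.8, 0, 255],
    [0, 0, -0.8, 0, 255],
    [0, 0, -0.6, 0, 255],
  ],
)

```text
time: 10.75
tcp_pos: [0.56, -0.0189, 0.1845]
orientation: [-91.1, -0.9, 68.1]
ft_force: [0.4, -0.2, -2.1]
width: 0.0219
```

Request:
move_arm(
  deltas=[
    [0, 0, -0.6, 0, 255],
    [0, 0, -0.6, 0, 255],
    [0, 0, -0.5, 0, 255],
    [0, 0, -0.3, 0, 255],
    [0, 0, -0.2, 0, 255],
  ],
)

```text
time: 11.25
tcp_pos: [0.5593, -0.0179, 0.1596]
orientation: [-91.0, -0.9, 68.2]
ft_force: [-0.2, 0.5, -1.9]
width: 0.0218
```

Request:
move_arm(
  deltas=[
    [0, 0, -0.3, 0, 255],
    [0, 0, -0.25, 0, 255],
    [0, 0, -0.25, 0, 255],
    [0, 0, -0.25, 0, 255],
    [0, 0, -0.25, 0, 255],
  ],
)

```text
time: 11.75
tcp_pos: [0.56, -0.0182, 0.1463]
orientation: [-91.1, -0.9, 68.2]
ft_force: [0.5, 0.4, -0.6]
width: 0.0217
```

Request:
move_arm(
  deltas=[
    [0.1, -0.2, -0.25, 0, 255],
    [0, 0, -0.25, 0, 255],
    [0, 0, -0.25, 0, 255],
    [0, 0, -0.25, 0, 255],
    [0, 0, -0.2, 0, 255],
  ],
)

```text
time: 12.25
tcp_pos: [0.5611, -0.0205, 0.1332]
orientation: [-91.1, -0.9, 68.2]
ft_force: [0.1, -0.5, -0.8]
width: 0.0219
```

Request:
move_arm(
  deltas=[
    [0, 0, -0.15, 0, 255],
    [0, 0, -0.15, 0, 255],
    [0, 0, -0.15, 0, 255],
    [0, 0, -0.1, 0, 255],
    [0, 0, -0.1, 0, 255],
  ],
)

```text
time: 12.75
tcp_pos: [0.5644, -0.0216, 0.1301]
orientation: [-91.6, -0.9, 68.2]
ft_force: [-0.1, -0.5, 4.1]
width: 0.022
```

The rod bottomed out at 65 mm (TCP 0.130, exactly as predicted), so the middle cavity is empty. Returning the rod.

Request:
move_arm(
  deltas=[
    [-0.2, 0, 1, 0, 255],
    [0, 0, 2, 0, 255],
    [0, 0, 2.2, 0, 255],
    [0, 0, 2.2, 0, 255],
    [0, 0, 2, 0, 255],
  ],
)

```text
time: 13.25
tcp_pos: [0.5572, -0.0201, 0.2236]
orientation: [-90.9, -0.8, 68.2]
ft_force: [-0.1, -0.7, -1.0]
width: 0.0219
```

Request:
move_arm(
  deltas=[
    [0, 2.5, 1, 0, 255],
    [0.2, 3.5, 0, 0, 255],
    [0.2, 4, 0, 0, 255],
    [0.2, 4, 0, 0, 255],
    [0.2, 3.5, 0, 0, 255],
  ],
)

```text
time: 13.75
tcp_pos: [0.5656, 0.1551, 0.2396]
orientation: [-91.2, -0.8, 67.7]
ft_force: [1.1, -0.0, -1.1]
width: 0.0219
```

Request:
move_arm(
  deltas=[
    [0, 2, 0, 0, 255],
    [0, 1.3, 0, 0, 255],
    [0, 0, 0, 0, 255],
    [0, 0, 0, 0, 255],
    [0, 0, 0, 0, 255],
  ],
)

```text
time: 14.25
tcp_pos: [0.5634, 0.1929, 0.2395]
orientation: [-91.1, -0.8, 68.0]
ft_force: [-0.1, -0.4, -0.7]
width: 0.0218
```

Request:
move_arm(
  deltas=[
    [0.4, 0, -0.5, 0, 255],
    [0.3, 0, -0.2, 0, 255],
    [0, 0, 0, 0, 255],
    [0, 0, 0, 0, 255],
    [0, 0, 0, 0, 255],
  ],
)

```text
time: 14.75
tcp_pos: [0.5717, 0.1888, 0.2316]
orientation: [-91.0, -0.7, 67.7]
ft_force: [0.1, 0.2, -1.1]
width: 0.0214
```

Run:
```python
from h import *
c=vision.read_camera("wrist");s=arm.get_state(); print(s["tcp_pos"],s["orientation"])
tip=np.array([.5704,.1924,s["tcp_pos"][2]-.115]); print("mouth",px(c,[.5704,.1924,.07]),"tip ideal",px(c,tip),"tip2",px(c,tip-[0,0,.01]))
g=c["color"]; a=cv2.resize(g[150:250,230:330],None,fx=5,fy=5,interpolation=cv2.INTER_CUBIC)
b=cv2.imread("pics/w4.png")[150:250,230:330]
cv2.imwrite("pics/w5.png",np.hstack([cv2.resize(a,(390,390)),cv2.resize(b,(390,390),interpolation=cv2.INTER_CUBIC)]))
```

```text
[0.57164243 0.18885415 0.23155379] [-91.04977117  -0.71998732  67.67194671]
mouth [280.2 181.5] tip ideal [280.9 191.3] tip2 [280.8 189. ]
```

View pics/w5.png

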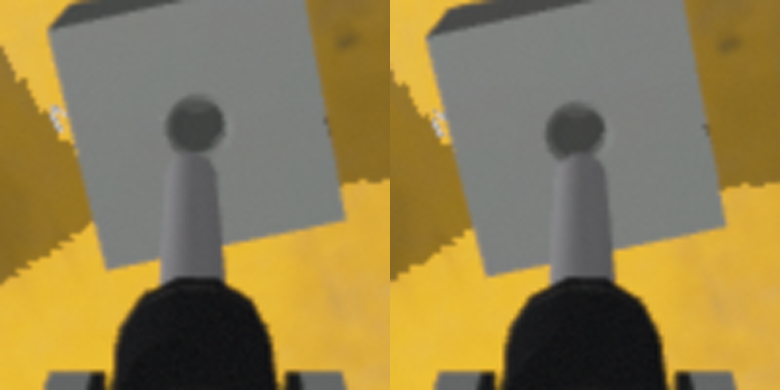

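Compared with the frame from just after the lift, the rod sits unchanged in the hand (tip at x=189 vs 188 in the panels). The hole is offset as the TCP says, about 3.6 mm in y.

Request:
move_arm(
  deltas=[
    [0, 0.35, -0.5, 0, 255],
    [0, 0, -0.7, 0, 255],
    [0, 0, -0.7, 0, 255],
    [0, 0, -0.7, 0, 255],
    [0, 0, -0.4, 0, 255],
  ],
)

```text
time: 15.3
tcp_pos: [0.5714, 0.1931, 0.1994]
orientation: [-91.1, -0.7, 67.7]
ft_force: [0.0, 0.1, -2.3]
width: 0.0217
```

Request:
move_arm(
  deltas=[
    [0, 0, 0, 0, 255],
    [0, 0, 0, 0, 255],
    [0, 0, 0, 0, 255],
    [0, 0, 0, 0, 255],
    [0, 0, 0, 0, 255],
  ],
)

```text
time: 15.8
tcp_pos: [0.5712, 0.1931, 0.1988]
orientation: [-91.0, -0.7, 67.7]
ft_force: [0.7, -0.6, -0.9]
width: 0.0218
```

Request:
move_arm(
  deltas=[
    [0, -0.05, -0.4, 0, 255],
    [0, 0, -0.4, 0, 255],
    [0, 0, -0.4, 0, 255],
    [0, 0, -0.4, 0, 255],
    [0, 0, -0.3, 0, 255],
  ],
)

```text
time: 16.3
tcp_pos: [0.5716, 0.1925, 0.1789]
orientation: [-91.1, -0.8, 67.7]
ft_force: [0.0, 0.1, -1.9]
width: 0.0218
```

Request:
move_arm(
  deltas=[
    [0, 0, -0.4, 0, 255],
    [0, 0, -0.4, 0, 255],
    [0, 0, -0.4, 0, 255],
    [0, 0, -0.3, 0, 255],
    [0, 0, -0.2, 0, 255],
  ],
)

```text
time: 16.8
tcp_pos: [0.5712, 0.1925, 0.1597]
orientation: [-91.0, -0.7, 67.7]
ft_force: [0.2, 0.1, -0.7]
width: 0.0215
```

Request:
move_arm(
  deltas=[
    [0, 0, -0.4, 0, 255],
    [0, 0, -0.5, 0, 255],
    [0, 0, -0.5, 0, 255],
    [0, 0, -0.5, 0, 255],
    [0, 0, -0.4, 0, 255],
  ],
)

```text
time: 17.3
tcp_pos: [0.5715, 0.1926, 0.1351]
orientation: [-91.1, -0.8, 67.7]
ft_force: [0.4, -0.3, -0.6]
width: 0.0219
```

Request:
move_arm(
  deltas=[
    [0, 0, -0.3, 0, 255],
    [0, 0, -0.2, 0, 255],
    [0, 0, -0.15, 0, 255],
    [0, 0, -0.1, 0, 255],
    [0, 0, -0.1, 0, 255],
  ],
)

```text
time: 17.8
tcp_pos: [0.5713, 0.1925, 0.1252]
orientation: [-91.0, -0.7, 67.7]
ft_force: [-1.3, 0.3, -0.8]
width: 0.0218
```

Request:
move_arm(
  deltas=[
    [0, 0, -0.05, 0, 200],
    [0, 0, 0, 0, 100],
    [0, 0, 0, 0, 0],
    [0, 0, 0, 0, 0],
    [0, 0, 0, 0, 0],
  ],
)

```text
time: 18.3
tcp_pos: [0.5723, 0.1926, 0.1261]
orientation: [-91.2, -0.8, 67.7]
ft_force: [0.4, 0.6, 0.1]
width: 0.0783
```

Request:
move_arm(
  deltas=[
    [0, 0, 0.5, 0, 0],
    [0, 0, 1.5, 0, 0],
    [0, 0, 2, 0, 0],
    [0, 0, 2.5, 0, 0],
    [0, 0, 2.5, 0, 0],
  ],
)

```text
time: 18.8
tcp_pos: [0.5691, 0.1921, 0.2156]
orientation: [-90.7, -0.5, 67.7]
ft_force: [0.6, 0.8, 0.6]
width: 0.0853
```

Run:
```python
from h import *
c=vision.read_camera("top"); cv2.imwrite("pics/t2.png",c["color"])
s=arm.get_state(); print(s["tcp_pos"],s["orientation"],s["width"])
```

```text
[0.57141854 0.19254366 0.22074126] [-91.12234282  -0.76990648  67.71329406] 0.08540003420278398
```

Request:
move_arm(
  deltas=[
    [0, -2, 1.5, 0, 0],
    [-0.6, -4, 1, 0, 0],
    [-0.7, -4.5, 0, 0, 0],
    [-0.8, -4.7, 0, 0, 0],
    [-0.8, -4.7, 0, 0, 0],
  ],
)

```text
time: 19.35
tcp_pos: [0.5433, -0.0059, 0.2507]
orientation: [-91.6, -1.0, 68.4]
ft_force: [0.2, -0.4, 0.5]
width: 0.0855
```

Request:
move_arm(
  deltas=[
    [-0.8, -4.7, 0, 0, 0],
    [-0.8, -4.7, 0, 0, 0],
    [-0.8, -4, 0, 0, 0],
    [-0.4, -2, 0, 0, 0],
    [0, 0, 0, 0, 0],
  ],
)

```text
time: 19.85
tcp_pos: [0.5123, -0.1721, 0.2523]
orientation: [-91.9, -0.9, 68.0]
ft_force: [-1.0, 0.5, -0.6]
width: 0.086
```

Run:
```python
from h import *
c=vision.read_camera("wrist");cv2.imwrite("pics/w6.png",c["color"])
s=arm.get_state(); print(s["tcp_pos"],s["orientation"],s["width"],px(c,[.511,-.229,.112]))
```

```text
[ 0.51249246 -0.1708106   0.25227423] [-91.84396931  -0.95279426  68.04392288] 0.08540160679723935 [225.7 205.4]
```

View pics/w6.png

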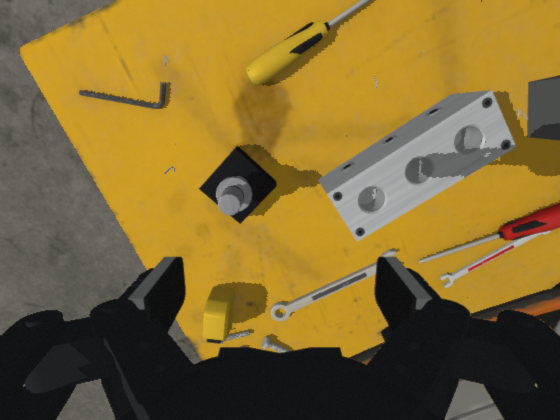

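Stem top shows at about (229,205), transport block top centred around (238,185), cavity M at about (418,170).

Run:
```python
from h import *
c=vision.read_camera("wrist")
for n,u,v,z in [("stem",229,205,.112),("block",238,185,.032),("L",468.5,138.5,.08),("M",419,169.5,.08),("R",372.5,199,.08)]: print(n,ray(c,u,v,z).round(4))
g=c["color"]; a=cv2.resize(g[140:240,180:290],None,fx=3.5,fy=3.5,interpolation=cv2.INTER_CUBIC);b=cv2.resize(g[120:220,350:490],None,fx=3.5,fy=3.5,interpolation=cv2.INTER_CUBIC)
t=cv2.imread("pics/t2.png")[160:200,150:230]; 
cv2.imwrite("pics/w7.png",np.hstack([a,b[:, :410]]))
```

```text
stem [ 0.5121 -0.2244  0.112 ]
block [ 0.5096 -0.2225  0.032 ]
L [0.5486 0.0385 0.08  ]
M [ 0.5613 -0.0202  0.08  ]
R [ 0.5743 -0.0783  0.08  ]
```

View pics/w7.png

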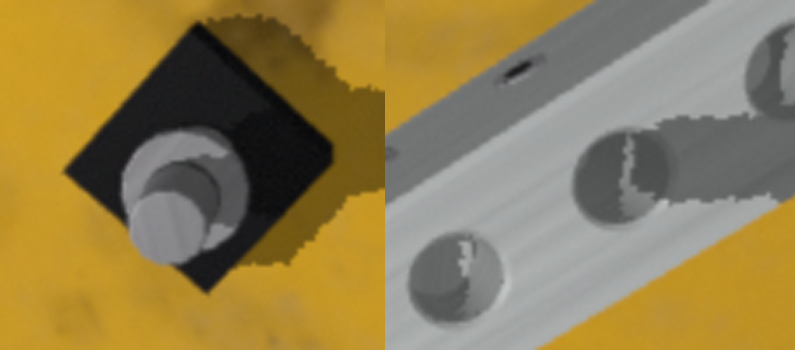

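Stem top is centred at (228,205), i.e. about (0.5115, -0.226), and cavity M at (417,171), i.e. about (0.5615, -0.0215).

Request:
move_arm(
  deltas=[
    [0, -1.5, 0, 0, 0],
    [0, -2, 0, 0, 0],
    [0, -1.5, -0.5, 0, 0],
    [0, -0.4, -1, 0, 0],
    [0, 0, -1.2, 0, 0],
  ],
)

```text
time: 20.45
tcp_pos: [0.5153, -0.2227, 0.2256]
orientation: [-92.1, -1.0, 68.6]
ft_force: [-0.1, 0.1, 1.2]
width: 0.0855
```

Request:
move_arm(
  deltas=[
    [0, 0, -1.5, 0, 0],
    [0, 0, -1.5, 0, 0],
    [0, 0, -1.5, 0, 0],
    [0, 0, -1.2, 0, 0],
    [0, 0, -1, 0, 0],
  ],
)

```text
time: 20.95
tcp_pos: [0.5136, -0.2178, 0.1501]
orientation: [-91.7, -1.2, 68.7]
ft_force: [0.0, 0.8, -0.4]
width: 0.0854
```

Run:
```python
from h import *
c=vision.read_camera("wrist");cv2.imwrite("pics/w8.png",c["color"])
s=arm.get_state(); print(s["tcp_pos"],s["orientation"],s["width"],px(c,[.5115,-.2265,.112]),px(c,[.512,-.225,.112]))
g=cv2.cvtColor(c["color"],cv2.COLOR_BGR2GRAY)
print(cv2.HoughCircles(cv2.medianBlur(g[150:330,180:380],3),cv2.HOUGH_GRADIENT,1,8,param1=80,param2=18,minRadius=10,maxRadius=34))
```

```text
[ 0.51262606 -0.21716325  0.14828587] [-91.5350182   -1.22038649  68.71855224] 0.0853157241944427 [266.  220.3] [268.2 220.2]
[[[87.5 52.5 25.2]
  [85.5 72.5 18.2]]]
```

Run:
```python
from h import *
c=vision.read_camera("wrist")
print(ray(c,265.5,222.5,.112),ray(c,267.5,202.5,.071)); s=arm.get_state(); print(s["tcp_pos"])
```

```text
[ 0.51122113 -0.22639787  0.112     ] [ 0.50853444 -0.22443629  0.071     ]
[ 0.51290575 -0.21749438  0.14951276]
```

Request:
move_arm(
  deltas=[
    [-0.1, -0.5, 0, 0, 0],
    [-0.05, -0.4, -0.3, 0, 0],
    [0, 0, -0.8, 0, 0],
    [0, 0, -0.8, 0, 0],
    [0, 0, -0.6, 0, 0],
  ],
)

```text
time: 21.55
tcp_pos: [0.5132, -0.2289, 0.1257]
orientation: [-91.9, -1.1, 68.7]
ft_force: [-0.8, 0.4, 0.3]
width: 0.0856
```

Request:
move_arm(
  deltas=[
    [0, -0.1, -0.4, 0, 0],
    [0, 0, -0.4, 0, 0],
    [0, 0, -0.3, 0, 0],
    [0, 0, 0, 0, 0],
    [0, 0, 0, 0, 0],
  ],
)

```text
time: 22.05
tcp_pos: [0.5126, -0.2294, 0.1123]
orientation: [-91.8, -1.1, 68.7]
ft_force: [-0.3, -0.5, -0.1]
width: 0.0854
```

Request:
move_arm(
  deltas=[
    [-0.15, 0.3, -0.3, 0, 0],
    [0, 0, -0.7, 0, 0],
    [0, 0, -0.7, 0, 0],
    [0, 0, -0.6, 0, 0],
    [0, 0, -0.3, 0, 0],
  ],
)

```text
time: 22.55
tcp_pos: [0.5114, -0.2262, 0.085]
orientation: [-91.9, -1.1, 68.7]
ft_force: [-0.6, 0.8, -0.1]
width: 0.0852
```

Request:
move_arm(
  deltas=[
    [0, 0, -0.3, 0, 0],
    [0, 0, -0.3, 0, 0],
    [0, 0, -0.1, 0, 0],
    [0, 0, 0, 0, 0],
    [0, 0, 0, 0, 0],
  ],
)

```text
time: 23.05
tcp_pos: [0.5111, -0.2261, 0.0765]
orientation: [-91.8, -1.1, 68.7]
ft_force: [-0.0, 0.3, 0.5]
width: 0.0854
```

Request:
move_arm(
  deltas=[
    [0, 0, 0, 0, 100],
    [0, 0, 0, 0, 180],
    [0, 0, 0, 0, 255],
    [0, 0, 0, 0, 255],
    [0, 0, 0, 0, 255],
  ],
  force=60,
)

```text
time: 23.55
tcp_pos: [0.5117, -0.2266, 0.0775]
orientation: [-91.9, -1.1, 68.7]
ft_force: [-0.9, -1.2, 5.6]
width: 0.0122
```

Request:
move_arm(
  deltas=[
    [0, 0, 0, 0, 255],
    [0, 0, 0, 0, 255],
    [0, 0, 0, 0, 255],
    [0, 0, 0, 0, 255],
    [0, 0, 0, 0, 255],
  ],
)

```text
time: 24.05
tcp_pos: [0.5118, -0.2268, 0.0778]
orientation: [-92.0, -1.1, 68.7]
ft_force: [0.1, -0.5, 2.5]
width: -0.0001
```

Request:
move_arm(
  deltas=[
    [0, 0, 0.5, 0, 255],
    [0, 0, 0.8, 0, 255],
    [0, 0, 1, 0, 255],
    [0, 0, 1, 0, 255],
    [0, 0, 1, 0, 255],
  ],
)

```text
time: 24.55
tcp_pos: [0.5109, -0.226, 0.123]
orientation: [-91.8, -1.1, 68.7]
ft_force: [0.9, -0.3, -0.2]
width: -0.0001
```

The fingers closed on nothing, so I'll look with a composite (the last view the viewer allows).

Run:
```python
from h import *
w=vision.read_camera("wrist")["color"]; s=vision.read_camera("scene")["color"]; t=vision.read_camera("top")["color"]
for n,i in(("w",w),("s",s),("t",t)): cv2.imwrite(f"pics/f_{n}.png",i)
r=lambda i,a,b:cv2.resize(i,(a,b),interpolation=cv2.INTER_CUBIC)
top=np.hstack([r(w[120:345,130:430],400,300),r(s[160:310,300:500],400,300)])
bot=np.hstack([r(t[160:250,300:420],400,300),r(cv2.imread("pics/w8.png")[120:345,130:430],400,300)])
cv2.imwrite("pics/c1.png",np.vstack([top,bot]))
print(arm.get_state()["tcp_pos"])
```

```text
[ 0.51152228 -0.22641249  0.12311182]
```

View pics/c1.png

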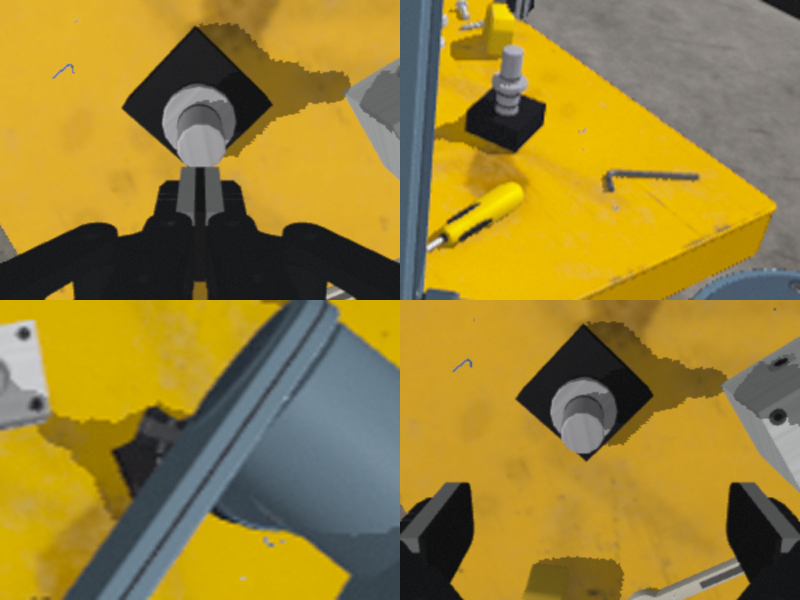

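The cartridge still stands in its block with its stem top at wrist px (281,229). The shut fingers' near edge is at v≈246, so the pads passed beyond the stem, away from the robot. I'll work out where the fingertips really are relative to the reported TCP.

Run:
```python
from h import *
from scipy.spatial.transform import Rotation as Ro
c=vision.read_camera("wrist"); s=arm.get_state()
R=Ro.from_euler("xyz",s["orientation"],degrees=True).as_matrix(); p=np.array(s["tcp_pos"])
print(p,R.round(3).tolist())
for k in(20,11,0,-11,-20,-30): print(k,px(c,p+R[:,2]*k/1e3))
# where camera sits in the tool frame
print("cam in tool",R.T@(-c["R"].T@c["t"]-p)*1e3, "cam fwd in tool",R.T@c["R"][2])
g=cv2.cvtColor(c["color"],cv2.COLOR_BGR2GRAY)
print(g[225:300:3,272].tolist()); print(g[225:300:3,290].tolist())
print(ray(c,281.5,228.7,.112))
print(cv2.HoughCircles(cv2.medianBlur(g[150:330,180:380],3),cv2.HOUGH_GRADIENT,1,8,param1=80,param2=18,minRadius=10,maxRadius=34))
```

```text
[ 0.51096369 -0.22602212  0.1222134 ] [[0.363, 0.037, -0.931], [0.932, 0.007, 0.363], [0.02, -0.999, -0.032]]
20 [279.8 205.3]
11 [279.8 220.1]
0 [279.8 237.7]
-11 [279.8 254.7]
-20 [279.8 268.3]
-30 [279.8 283. ]
cam in tool [  -0.19346923 -178.76185047   66.67474601] cam fwd in tool [ 4.65919189e-04  9.64950840e-01 -2.62430294e-01]
[159, 158, 157, 157, 159, 161, 153, 90, 91, 91, 91, 91, 90, 92, 90, 92, 90, 91, 103, 82, 25, 25, 26, 24, 25]
[158, 154, 156, 155, 154, 152, 156, 92, 90, 91, 91, 91, 91, 91, 90, 90, 90, 91, 102, 26, 24, 25, 23, 23, 26]
[ 0.50971308 -0.22415257  0.112     ]
[[[98.5 58.5 27.3]
  [91.5 63.5 24.3]]]
```

Two facts fit only if the real fingertips sit about 40 mm *behind* the reported TCP: the open-finger spacing in the image (195 px at 85 mm gives a depth of 139 mm), and the shut fingers closing over the stem with a small upward force. It also explains the rod's narrow grip width, since only the top of the handle was held. I'll reopen and go lower, in gentle steps.

Request:
move_arm(
  deltas=[
    [0, 0, 0, 0, 0],
    [0, 0, 0, 0, 0],
    [0, 0, 0, 0, 0],
    [0, 0, 0, 0, 0],
    [0.1, 0, 0, 0, 0],
  ],
)

```text
time: 25.25
tcp_pos: [0.5107, -0.2252, 0.1202]
orientation: [-91.6, -1.2, 68.7]
ft_force: [0.5, -0.0, 0.2]
width: 0.0724
```

Request:
move_arm(
  deltas=[
    [0, 0, -0.7, 0, 0],
    [0, 0, -0.9, 0, 0],
    [0, 0, -0.9, 0, 0],
    [0, 0, -0.8, 0, 0],
    [0, 0, -0.5, 0, 0],
  ],
)

```text
time: 25.75
tcp_pos: [0.5107, -0.2251, 0.0787]
orientation: [-91.6, -1.2, 68.7]
ft_force: [-0.8, -0.7, 0.5]
width: 0.0852
```

Request:
move_arm(
  deltas=[
    [0, 0, -0.4, 0, 0],
    [0, 0, -0.5, 0, 0],
    [0, 0, -0.5, 0, 0],
    [0, 0, -0.3, 0, 0],
    [0, 0, 0, 0, 0],
  ],
)

```text
time: 26.25
tcp_pos: [0.5101, -0.2247, 0.059]
orientation: [-91.5, -1.2, 68.7]
ft_force: [0.1, -0.0, -1.4]
width: 0.0852
```

Request:
move_arm(
  deltas=[
    [0.1, 0, -0.4, 0, 0],
    [0, 0, -0.5, 0, 0],
    [0, 0, -0.5, 0, 0],
    [0, 0, -0.3, 0, 0],
    [0, 0, 0, 0, 0],
  ],
)

```text
time: 26.75
tcp_pos: [0.5116, -0.2249, 0.041]
orientation: [-91.5, -1.2, 68.7]
ft_force: [-0.6, 0.4, 0.5]
width: 0.0851
```

Run:
```python
from h import *
from scipy.spatial.transform import Rotation as Ro
c=vision.read_camera("wrist"); s=arm.get_state(); p=np.array(s["tcp_pos"]);R=Ro.from_euler("xyz",s["orientation"],degrees=True).as_matrix()
cv2.imwrite("pics/w9.png",c["color"]); print(p,s["ft_force"])
g=cv2.cvtColor(c["color"],cv2.COLOR_BGR2GRAY)
h=cv2.HoughCircles(cv2.medianBlur(g,3),cv2.HOUGH_GRADIENT,1,8,param1=80,param2=20,minRadius=20,maxRadius=45); print(h)
print("pred stem top",px(c,[.5105,-.2255,.112]),"r",318*.012/(c["R"]@[.5105,-.2255,.112]+c["t"])[2])
back=(.112-p[2]); print("tool axis at that height",px(c,p-R[:,1]*back))
for v in (255,265,275,285,295,305,315): print(v,g[v,170:400:6].tolist())
```

```text
[ 0.51166306 -0.2249685   0.04120293] [-0.32577249  0.052787   -0.05150888]
[[[277.5 257.5  40. ]
  [279.5 268.5  25. ]
  [280.5 307.5  27.7]
  [277.5 232.5  22.7]]]
pred stem top [281.2 308. ] r 31.507986430518002
tool axis at that height [279.7 305.6]
255 [159, 165, 170, 171, 169, 169, 166, 163, 159, 30, 30, 30, 98, 102, 97, 69, 82, 84, 83, 80, 83, 82, 99, 96, 97, 18, 17, 66, 107, 171, 169, 171, 170, 171, 170, 168, 169, 169, 171]
265 [28, 21, 36, 169, 168, 167, 168, 164, 160, 159, 158, 31, 97, 99, 69, 82, 83, 85, 82, 79, 82, 82, 78, 98, 99, 41, 104, 162, 168, 169, 171, 171, 171, 171, 172, 20, 20, 88, 89]
275 [20, 19, 22, 170, 169, 170, 169, 168, 165, 163, 163, 161, 114, 156, 82, 82, 82, 85, 84, 80, 81, 80, 81, 101, 100, 121, 170, 170, 170, 169, 170, 168, 169, 171, 166, 19, 22, 20, 56]
285 [19, 21, 19, 168, 169, 170, 166, 169, 168, 169, 165, 160, 158, 160, 79, 80, 85, 102, 104, 98, 97, 83, 82, 146, 168, 166, 169, 170, 171, 170, 171, 167, 170, 172, 138, 19, 21, 21, 19]
295 [16, 22, 19, 165, 158, 158, 154, 158, 166, 167, 165, 162, 156, 154, 83, 98, 99, 99, 100, 96, 96, 99, 98, 84, 161, 165, 170, 167, 170, 171, 169, 170, 171, 171, 136, 17, 19, 21, 22]
305 [22, 20, 123, 165, 158, 158, 158, 154, 166, 169, 168, 164, 166, 162, 96, 101, 96, 99, 100, 97, 95, 98, 99, 98, 159, 160, 165, 167, 168, 171, 171, 170, 169, 172, 171, 21, 21, 23, 19]
315 [21, 80, 168, 167, 166, 163, 162, 164, 165, 170, 170, 168, 167, 169, 97, 101, 97, 98, 99, 100, 93, 97, 97, 98, 159, 153, 155, 162, 165, 169, 170, 170, 170, 170, 171, 172, 19, 20, 17]
```

The stem top is centred on the tool axis at (280,307) vs (280,306). Closing.

Request:
move_arm(
  deltas=[
    [0, 0, 0, 0, 100],
    [0, 0, 0, 0, 180],
    [0, 0, 0, 0, 255],
    [0, 0, 0, 0, 255],
    [0, 0, 0, 0, 255],
  ],
)

```text
time: 27.3
tcp_pos: [0.5122, -0.2256, 0.0421]
orientation: [-91.7, -1.2, 68.7]
ft_force: [-1.1, -0.9, -0.1]
width: 0.0224
```

Request:
move_arm(
  deltas=[
    [0, 0, 0, 0, 255],
    [0, 0, 0, 0, 255],
    [0, 0, 0, 0, 255],
    [0, 0, 0, 0, 255],
    [0, 0, 0, 0, 255],
  ],
)

```text
time: 27.8
tcp_pos: [0.5122, -0.2257, 0.0421]
orientation: [-91.7, -1.2, 68.7]
ft_force: [-0.5, -0.7, 0.5]
width: 0.0224
```

Request:
move_arm(
  deltas=[
    [0, 0, 0.5, 0, 255],
    [0, 0, 0.8, 0, 255],
    [0, 0, 1, 0, 255],
    [0, 0, 1, 0, 255],
    [0, 0, 1, 0, 255],
  ],
)

```text
time: 28.3
tcp_pos: [0.5107, -0.2244, 0.0866]
orientation: [-91.4, -1.2, 68.7]
ft_force: [0.5, 0.1, -2.1]
width: 0.0227
```

Request:
move_arm(
  deltas=[
    [0, 0, 1.2, 0, 255],
    [0, 0, 1.2, 0, 255],
    [0, 0, 1.2, 0, 255],
    [0, 0, 1.2, 0, 255],
    [0, 0, 1, 0, 255],
  ],
)

```text
time: 28.8
tcp_pos: [0.511, -0.2245, 0.1513]
orientation: [-91.5, -1.2, 68.7]
ft_force: [-0.5, -0.0, -2.7]
width: 0.0226
```

Run:
```python
from h import *
c=vision.read_camera("wrist"); s=arm.get_state(); p=np.array(s["tcp_pos"]); print(p,s["orientation"],s["ft_force"],s["width"])
cv2.imwrite("pics/w10.png",c["color"])
g=cv2.cvtColor(c["color"],cv2.COLOR_BGR2GRAY)
print(cv2.HoughCircles(cv2.medianBlur(g[150:340,200:360],3),cv2.HOUGH_GRADIENT,1,8,param1=80,param2=20,minRadius=20,maxRadius=45)+[[200,150,0]])
```

```text
[ 0.51197036 -0.22507507  0.15313276] [-91.71188124  -1.17400523  68.71945166] [ 0.90023948 -0.89807783 -0.60069599] 0.02250330798129456
[[[279.5        265.5         43.29999924]
  [278.5        257.5         40.        ]
  [279.5        236.5         26.60000038]
  [278.5        249.5         34.29999924]
  [278.5        273.5         27.5       ]
  [281.5        306.5         26.60000038]
  [267.5        252.5         28.79999924]]]
```

Cartridge is held and lifted clear. Moving over the middle cavity.

Request:
move_arm(
  deltas=[
    [0.5, 2, 0, 0, 255],
    [0.7, 2.8, 0, 0, 255],
    [0.8, 3.2, 0, 0, 255],
    [0.8, 3.2, 0, 0, 255],
    [0.8, 3.2, 0, 0, 255],
  ],
)

```text
time: 29.35
tcp_pos: [0.5486, -0.0821, 0.1546]
orientation: [-91.9, -1.0, 68.2]
ft_force: [-0.1, -0.3, -2.2]
width: 0.0228
```

Request:
move_arm(
  deltas=[
    [0.7, 2.5, 0, 0, 255],
    [0.4, 1.6, 0, 0, 255],
    [0.2, 0.7, 0, 0, 255],
    [0, 0, 0, 0, 255],
    [0, 0, 0, 0, 255],
  ],
)

```text
time: 29.85
tcp_pos: [0.5616, -0.0279, 0.1542]
orientation: [-91.7, -1.1, 68.6]
ft_force: [0.2, -0.8, -2.1]
width: 0.0225
```

Request:
move_arm(
  deltas=[
    [0.1, 0.6, -0.4, 0, 255],
    [0, 0, -0.4, 0, 255],
    [0, 0, -0.4, 0, 255],
    [0, 0, 0, 0, 255],
    [0, 0, 0, 0, 255],
  ],
)

```text
time: 30.35
tcp_pos: [0.562, -0.0248, 0.1406]
orientation: [-91.7, -1.0, 68.3]
ft_force: [0.4, -0.6, -1.3]
width: 0.0228
```

Run:
```python
from h import *
c=vision.read_camera("wrist"); s=arm.get_state(); p=np.array(s["tcp_pos"]); print(p,s["orientation"],c["intrinsics"][:2,2])
cv2.imwrite("pics/w11.png",c["color"])
g=cv2.cvtColor(c["color"],cv2.COLOR_BGR2GRAY)
for n,w in (("L",(.5490,.0373,.08)),("M",(.5615,-.0215,.08)),("R",(.5743,-.0795,.08))):
    q=px(c,w); z=(c["R"]@np.array(w)+c["t"])[2]; r=318*.015/z; x,y=map(int,q); a=int(2.2*r)
    sub=g[max(0,y-a):y+a,max(0,x-a):x+a]
    h=cv2.HoughCircles(cv2.GaussianBlur(sub,(3,3),0),cv2.HOUGH_GRADIENT,1,5,param1=80,param2=9,minRadius=int(r*.85),maxRadius=int(r*1.25))
    print(n,q,r)
    if h is not None:
        for u,v,k in h[0][:4]: print("   ",u+max(0,x-a),v+max(0,y-a),k,ray(c,u+max(0,x-a),v+max(0,y-a),.08)[:2].round(4))
```

```text
[ 0.56188432 -0.02476347  0.14053035] [-91.66598185  -1.01995929  68.31439333] [279.61426503 208.48355581]
L [348.7 164.5] 20.029002350147458
    348.5 166.5 21.1 [0.5503 0.0367]
    336.5 155.5 18.3 [0.5392 0.0309]
    335.5 160.5 18.5 [0.5424 0.029 ]
M [281.8 207.5] 19.32032159343422
    280.5 208.5 19.9 [ 0.5618 -0.0228]
    278.5 230.5 23.4 [ 0.5782 -0.0309]
    278.5 224.5 17.7 [ 0.5735 -0.0291]
    279.5 236.5 19.9 [ 0.5832 -0.0321]
R [220.6 247.6] 18.659313483273227
    217.5 247.5 19.1 [ 0.5733 -0.0818]
    216.5 242.5 21.3 [ 0.5691 -0.0807]
    259.5 248.5 19.1 [ 0.5868 -0.0509]
```

Request:
move_arm(
  deltas=[
    [0.1, 0.2, -0.3, 0, 255],
    [0, 0, -0.5, 0, 255],
    [0, 0, -0.4, 0, 255],
    [0, 0, -0.3, 0, 255],
    [0, 0, -0.2, 0, 255],
  ],
)

```text
time: 30.9
tcp_pos: [0.5633, -0.0228, 0.1225]
orientation: [-91.7, -1.0, 68.3]
ft_force: [-0.6, 0.9, -2.2]
width: 0.0227
```

Request:
move_arm(
  deltas=[
    [0, 0, -0.2, 0, 255],
    [0, 0, -0.2, 0, 255],
    [0, 0, -0.2, 0, 255],
    [0, 0, -0.15, 0, 255],
    [0, 0, -0.15, 0, 255],
  ],
)

```text
time: 31.4
tcp_pos: [0.5632, -0.0227, 0.1126]
orientation: [-91.7, -1.0, 68.3]
ft_force: [-0.0, 0.8, -2.7]
width: 0.0226
```

Foot is now about at the mouth (0.079). Continuing in small steps.

Request:
move_arm(
  deltas=[
    [0, 0, -0.15, 0, 255],
    [0, 0, -0.15, 0, 255],
    [0, 0, -0.15, 0, 255],
    [0, 0, -0.15, 0, 255],
    [0, 0, -0.15, 0, 255],
  ],
)

```text
time: 31.9
tcp_pos: [0.5634, -0.0228, 0.1047]
orientation: [-91.7, -1.0, 68.3]
ft_force: [-0.3, -0.6, -2.1]
width: 0.0225
```

Request:
move_arm(
  deltas=[
    [0, 0, -0.15, 0, 255],
    [0, 0, -0.15, 0, 255],
    [0, 0, -0.15, 0, 255],
    [0, 0, -0.15, 0, 255],
    [0, 0, -0.15, 0, 255],
  ],
)

```text
time: 32.4
tcp_pos: [0.5634, -0.0228, 0.0965]
orientation: [-91.7, -1.0, 68.3]
ft_force: [-0.7, 0.7, -2.2]
width: 0.0225
```

Foot is about 17 mm in with no contact.

Request:
move_arm(
  deltas=[
    [0, 0, -0.25, 0, 255],
    [0, 0, -0.25, 0, 255],
    [0, 0, -0.25, 0, 255],
    [0, 0, -0.25, 0, 255],
    [0, 0, -0.25, 0, 255],
  ],
)

```text
time: 32.9
tcp_pos: [0.5634, -0.0227, 0.0829]
orientation: [-91.7, -1.0, 68.3]
ft_force: [0.5, -0.7, -1.4]
width: 0.023
```

Request:
move_arm(
  deltas=[
    [0, 0, -0.25, 0, 255],
    [0, 0, -0.25, 0, 255],
    [0, 0, -0.25, 0, 255],
    [0, 0, -0.2, 0, 255],
    [0, 0, -0.2, 0, 255],
  ],
)

```text
time: 33.4
tcp_pos: [0.5634, -0.0227, 0.0702]
orientation: [-91.7, -1.0, 68.3]
ft_force: [0.8, -1.0, -2.0]
width: 0.0231
```

Request:
move_arm(
  deltas=[
    [0, 0, -0.2, 0, 255],
    [0, 0, -0.2, 0, 255],
    [0, 0, -0.15, 0, 255],
    [0, 0, -0.1, 0, 255],
    [0, 0, -0.1, 0, 255],
  ],
)

```text
time: 33.9
tcp_pos: [0.5634, -0.0227, 0.062]
orientation: [-91.7, -1.0, 68.3]
ft_force: [-0.5, -0.2, -1.4]
width: 0.0221
```

Request:
move_arm(
  deltas=[
    [0, 0, -0.1, 0, 255],
    [0, 0, -0.1, 0, 255],
    [0, 0, -0.1, 0, 255],
    [0, 0, -0.1, 0, 255],
    [0, 0, -0.1, 0, 255],
  ],
)

```text
time: 34.4
tcp_pos: [0.5636, -0.0227, 0.0591]
orientation: [-91.8, -1.0, 68.3]
ft_force: [-2.7, 2.2, 7.7]
width: 0.0227
```

Contact is at 0.0591, the expected seating height (0.059). Releasing and backing off.

Request:
move_arm(
  deltas=[
    [0, 0, -0.05, 0, 255],
    [0, 0, 0, 0, 180],
    [0, 0, 0, 0, 90],
    [0, 0, 0, 0, 0],
    [0, 0, 0, 0, 0],
  ],
)

```text
time: 34.9
tcp_pos: [0.5648, -0.023, 0.0596]
orientation: [-92.0, -1.1, 68.3]
ft_force: [-0.6, -0.2, -0.6]
width: 0.0677
```

Request:
move_arm(
  deltas=[
    [0, 0, 0, 0, 0],
    [0, 0, 0.5, 0, 0],
    [0, 0, 1, 0, 0],
    [0, 0, 1.5, 0, 0],
    [0, 0, 2, 0, 0],
  ],
)

```text
time: 35.4
tcp_pos: [0.5627, -0.0227, 0.1097]
orientation: [-91.6, -1.0, 68.3]
ft_force: [0.7, -0.3, -0.3]
width: 0.0851
```

Request:
move_arm(
  deltas=[
    [0, 0, 2, 0, 0],
    [0, 0, 2, 0, 0],
    [0, 0, 2, 0, 0],
    [0, 0, 2, 0, 0],
    [0, 0, 0.5, 0, 0],
  ],
)

```text
time: 35.9
tcp_pos: [0.5642, -0.0229, 0.2049]
orientation: [-92.1, -1.1, 68.3]
ft_force: [0.8, -1.1, -0.3]
width: 0.0854
```

Run:
```python
from h import *
c=vision.read_camera("wrist"); t=vision.read_camera("top"); s=vision.read_camera("scene"); st=arm.get_state(); print(st["time"],st["tcp_pos"],st["width"],st["ft_force"])
for n,i in(("w",c),("t",t),("s",s)): cv2.imwrite(f"pics/g_{n}.png",i["color"])
g=cv2.cvtColor(c["color"],cv2.COLOR_BGR2GRAY)
for n,w,rr in (("flange",(.5618,-.0226,.088),.021),("stem",(.5618,-.0226,.129),.012)):
    q=px(c,w); z=(c["R"]@np.array(w)+c["t"])[2]; r=318*rr/z; x,y=map(int,q); a=int(2*r)
    h=cv2.HoughCircles(cv2.GaussianBlur(g[y-a:y+a,x-a:x+a],(3,3),0),cv2.HOUGH_GRADIENT,1,4,param1=80,param2=10,minRadius=int(r*.85),maxRadius=int(r*1.2))
    print(n,q,r)
    if h is not None:
        for u,v,k in h[0][:3]: print("  ",u+x-a,v+y-a,k,ray(c,u+x-a,v+y-a,w[2])[:2].round(4))
# bystander check, top picture before/after
a=cv2.imread("pics/top0.png"); d=cv2.absdiff(a,t["color"]).max(2)>50
n,_,stt,ct=cv2.connectedComponentsWithStats(d.astype(np.uint8))
print([(x.tolist()) for x in stt[1:] if x[4]>12])
d=cv2.absdiff(cv2.imread("pics/scene0.png"),s["color"]).max(2)>50
n,_,stt,ct=cv2.connectedComponentsWithStats(d.astype(np.uint8))
print([(x.tolist()) for x in stt[1:] if x[4]>12])
```

```text
36.05 [ 0.56277408 -0.0226151   0.20162336] 0.08550571933726955 [ 0.22548159  0.56413634 -0.32153694]
flange [276.6 188.8] 22.23997224965469
   278.5 189.5 23.2 [ 0.5631 -0.0212]
   274.5 185.5 18.8 [ 0.5581 -0.0232]
   280.5 196.5 19.6 [ 0.5701 -0.0219]
stem [277.1 200.7] 14.614460805818478
   278.5 192.5 15.2 [ 0.5558 -0.019 ]
   277.5 200.5 14.1 [ 0.5618 -0.0222]
   277.5 204.5 15.2 [ 0.565  -0.0235]
[[70, 111, 249, 309, 16010], [311, 194, 22, 17, 134], [347, 202, 17, 17, 217], [0, 344, 27, 30, 545], [206, 352, 47, 19, 573], [218, 372, 27, 2, 29], [219, 376, 5, 5, 16], [220, 381, 25, 39, 436], [283, 416, 5, 4, 14]]
[[314, 0, 2, 22, 25], [315, 26, 2, 22, 23], [164, 51, 332, 369, 53091], [208, 139, 22, 7, 37], [346, 182, 18, 26, 326], [348, 208, 12, 10, 78], [92, 242, 63, 25, 717], [90, 245, 17, 9, 99], [499, 292, 13, 5, 22], [406, 342, 12, 6, 34], [369, 348, 16, 10, 80], [299, 387, 9, 3, 16]]
```

Request:
move_arm(
  deltas=[
    [0, 0, 2, 0, 0],
    [-2, 0, 2, 0, 0],
    [-3, -1, 1, 0, 0],
    [-3, -2, 0, 0, 0],
    [-3, -2, 0, 0, 0],
  ],
)

```text
time: 36.55
tcp_pos: [0.4481, -0.0708, 0.2441]
orientation: [-91.0, -1.0, 68.6]
ft_force: [0.2, -1.1, -0.1]
width: 0.0853
```

Request:
move_arm(
  deltas=[
    [-3, -2, 0, 0, 0],
    [-2.5, -2, 0, 0, 0],
    [-1, -1, 0, 0, 0],
    [0, 0, 0, 0, 0],
    [0, 0, 0, 0, 0],
  ],
)

```text
time: 37.05
tcp_pos: [0.3742, -0.1212, 0.238]
orientation: [-90.3, -1.1, 68.4]
ft_force: [0.1, 0.5, -0.3]
width: 0.0857
```

Run:
```python
from h import *
t=vision.read_camera("top"); s=vision.read_camera("scene"); st=arm.get_state(); print(st["time"],st["tcp_pos"],st["width"])
for n,i,b in(("t",t,"pics/top0.png"),("s",s,"pics/scene0.png")):
    cv2.imwrite(f"pics/h_{n}.png",i["color"]); d=cv2.absdiff(cv2.imread(b),i["color"]).max(2)>40
    _,_,q,_=cv2.connectedComponentsWithStats(d.astype(np.uint8)); print(n,[x.tolist() for x in q[1:] if x[4]>5])
for p in ([.571,.193,.17],[.571,.193,.07],[.5618,-.0226,.129]): print(px(t,p),px(s,p))
hsv=cv2.cvtColor(s["color"],cv2.COLOR_BGR2GRAY)
```

```text
37.15 [ 0.37467786 -0.12100252  0.23812403] 0.08527391024282922
t [[251, 176, 20, 18, 159], [123, 179, 111, 61, 2537], [268, 181, 10, 5, 28], [311, 194, 22, 17, 144], [347, 202, 17, 18, 236], [216, 241, 193, 179, 10179], [390, 333, 6, 8, 9], [0, 344, 27, 30, 555], [382, 346, 5, 7, 8], [196, 352, 33, 19, 324], [118, 354, 122, 66, 3747], [233, 373, 4, 5, 13], [228, 414, 10, 6, 37], [270, 415, 6, 5, 7], [283, 416, 5, 4, 14]]
s [[132, 0, 384, 420, 67337], [383, 0, 31, 36, 535], [404, 37, 4, 3, 6], [358, 47, 44, 10, 323], [347, 49, 22, 47, 679], [129, 61, 4, 5, 16], [317, 75, 1, 6, 6], [414, 78, 6, 6, 11], [400, 85, 2, 4, 8], [401, 90, 8, 2, 11], [329, 92, 9, 8, 48], [337, 99, 6, 6, 18], [431, 100, 7, 27, 47], [341, 139, 1, 7, 7], [345, 182, 19, 36, 430], [97, 285, 33, 20, 517], [370, 361, 11, 8, 33], [396, 404, 4, 4, 8]]
[173.4 176.1] [163.  199.2]
[182.8 181.3] [171.8 239.3]
[270.7 185.1] [266.7 191.1]
```

Run:
```python
from h import *
a=cv2.imread("pics/top0.png"); b=cv2.imread("pics/h_t.png")
def cen(m): y,x=np.nonzero(m); return len(x),x.mean().round(2),y.mean().round(2),x.min(),x.max(),y.min(),y.max()
for i in (a,b):
    k=i[160:192,165:195].max(2)<45; print("handle",cen(k))
    r=i[250:290,195:240].astype(int); print("roll",cen((r[...,0]>r[...,2]+60)))
for f in ("pics/scene0.png","pics/h_s.png"):
    i=cv2.imread(f); print("handle s",cen(i[185:235,150:180].max(2)<45)); r=i[295:340,225:270].astype(int); print("roll s",cen(r[...,0]>r[...,2]+60))
```

```text
handle (110, np.float64(11.76), np.float64(16.67), np.int64(6), np.int64(18), np.int64(11), np.int64(22))
roll (322, np.float64(19.58), np.float64(18.97), np.int64(9), np.int64(30), np.int64(9), np.int64(29))
handle (90, np.float64(11.9), np.float64(16.81), np.int64(6), np.int64(18), np.int64(11), np.int64(22))
roll (322, np.float64(19.58), np.float64(18.97), np.int64(9), np.int64(30), np.int64(9), np.int64(29))
handle s (527, np.float64(13.87), np.float64(15.72), np.int64(0), np.int64(28), np.int64(0), np.int64(36))
roll s (599, np.float64(22.46), np.float64(22.47), np.int64(8), np.int64(36), np.int64(10), np.int64(37))
handle s (163, np.float64(11.15), np.float64(22.68), np.int64(0), np.int64(18), np.int64(10), np.int64(36))<stdin>:3: RuntimeWarning: Mean of empty slice.
  ret = ret.dtype.type(ret / rcount)
Traceback (most recent call last):
ValueError: zero-size array to reduction operation minimum which has no identity
```

```bash
python3 -c "
from workcell import arm
print(arm.sign_off())"
```

```text
the job is handed in; nothing more can be done
None
```

The new cartridge is in the middle cavity and the rod is back in its stand. I handed the job in at about 37 s, with the arm clear of everything.

- **Probing:** In the left cavity the rod stopped about 40 mm down, at about 9 N, so I took it to hold a nose. In the middle cavity it reached the full 65 mm, at about 4 N, so that is the empty one. I did not probe the right cavity.
- **Seating:** The cartridge went in freely and met the block at the height expected for fully home, within about 1 mm, with about 8 N measured. The wrist camera then showed the flange and stem where a seated cartridge should be, but this check would not show a flange error of about 1 mm.
- **Rod and other objects:** In the top view the rod handle and tape roll are at their starting pixel positions. The spanner and tape measure areas show no change. The arm blocked the scene camera's view at the end, so that cross-check failed.
- **Disagreement with the specification:** The real fingertips appeared to sit about 40 mm behind the reported TCP.
    - The first cartridge grasp closed just above the stem with a light touch (about 6 N) and had to be repeated lower.
    - The rod was probably held only by the top of its handle.
- **Tool tilt:** The tool also ended up tilted about 2°, which caused no trouble.

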